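Vibration check on the running centrifuge

ROBOT

A 7-joint arm with a two-finger parallel gripper is mounted at the origin on the work surface. World frame = base frame: x ahead of the robot, y to its left, z up, the work surface at z = 0. Lengths are in m, angles in rad, forces in N, time in s.
With the tool pointing down it reaches from about 0.4 to 0.925 m from the base axis. Payload 4.1 kg.
Tool frame: the origin (TCP) lies on the front face of the gripper's body, between the roots of the fingers; the fingertips stand 73 mm ahead of it and the grasp point (between the pads) lies 54 mm ahead of it; z points along the fingers, y is the direction in which the jaws open and shut (so a half turn about z gives the same grasp; the last joint's range is limited). The gripper opens to 85 mm and grips with 20 to 120 N. Pads are 22 mm wide; open, the fingers measure 114 mm over their backs; the gripper's body (76 mm by 85 mm) begins 54 mm behind the grasp point. The pads swing forward as they close: fully open they stand 13 mm farther back than shut.
Start: joints at [-1.376, 0.398, 0.045, 1.537, -0.019, 1.207, -0.051], TCP at [0.188, 0.622, 0.304] pointing down, gripper open.
Joint ranges: [-2.82, 2.82], [-0.49, 2.23], [-1.37, 1.46], [0, 2.46], [-1.36, 4.5], [0.23, 2], [-2.94, 2.94]. Speed limits (rad/s): [2.57, 2.57, 3.14, 3.14, 3.14, 3.14, 3.14].

INTERFACE

Orientations are given as a rotation vector (axis times angle).
In Python, from cell import * gives the robot as it stands. Calls block until the motion is done:
- move_ptp(position, orientation): joint-space move of the TCP to a pose.
- movel(position, rot=None, velocity=0.15, force_limit=None): straight line of the TCP; rot=None keeps the orientation; velocity is the mean speed in m/s. With force_limit (N) it stops when the force on the tool has changed by that much, and returns True; else False.
- move_joints(angles): joint-space move.
- move_gripper(opening): finger opening in m; the grip force is fixed at half the most; returns when the fingers have stopped.
- wait(seconds).
- ik(position, orientation): joint angles nearest the present ones, or None.
- grab_frame(name): name is "scene" or "side" or "wrist"; returns (picture, depth): 384x512x3 uint8, red, green, blue; 384x512 float32, m along the optical axis (not along the pixel's ray), 0 where there is no reading.
- camera_params(name): a dict with "camera_matrix" (3x3 intrinsics, pixels), "R" (3x3) and "t" (3): a world point X has camera coordinates R X + t. Camera axes: x right, y down, z forward; pixel columns grow to the right and rows downward; lengths in m; the calibration is good to about 2 mm. A picture is of the moment at which its call begins: read the wrist's pose just before it. camera_params takes no time and is no camera call; for the wrist camera it gives the pose at the moment of the call.
A pose or a line that the arm cannot do raises PlanningError and nothing moves.
- finish_job(): hands the job in, once; it reports no verdict.
Readings, each from a call of its own:
- read_clock(): time.
- read_joint_pos(): joint angles.
- read_joint_velocities(): joint speeds.
- read_effort(): joint torques, N m.
- read_tcp_pos(): TCP position.
- read_tcp_rot(): TCP orientation.
- read_contact_force(): force on the tool from outside, world axes, zero at the start.
- read_wrist_torque(): the same for the moment, N m.
- read_opening(): finger opening in m.
Only numpy, scipy, OpenCV 4.12 (cv2) and the standard library are available. Lean on these libraries where they do the work, as an engineer would, in place of code of your own. Each camera call takes 0.05 s, during which the arm holds its last target.

TASK

Of the two small centrifuges, the one with the green lamp is running and the one with the red lamp is stopped. Lift the orange vibration pen out of its stand, hold its point on the red dot of the running centrifuge's steel measuring spot, square to that sloping face, and press gently so that the sprung tip goes in about half of its 10 mm travel (about 2 N). Finish while still holding it there, without touching the stopped centrifuge and without disturbing anything else on the bench.

Things in the scene. Friction and masses are not known exactly. Their poses are not given: they have to be found in the camera images.
- centrifuge_left: Left (+y) white centrifuge, fixed, 240 deep (own x) x 200 wide (own y) x 130 high, plus a 20 high round lid. Origin: centre of underside. Its front faces own -x, towards the robot within 20 degrees of yaw. The top is flat behind own x = -30 mm; before that it slopes down at 25 degrees to a front edge 88 high. On the slope: dark display (own -y half), steel measuring spot (own +y half)
- centrifuge_right: Right (-y) white centrifuge, fixed, 240 deep (own x) x 200 wide (own y) x 130 high, plus a 20 high round lid. Origin: centre of underside. Its front faces own -x, towards the robot within 20 degrees of yaw. The top is flat behind own x = -30 mm; before that it slopes down at 25 degrees to a front edge 88 high. On the slope: dark display (own -y half), steel measuring spot (own +y half)
- spot_left: Left centrifuge's measuring spot: rigid steel disc 28 across, 3 proud of the sloping face, in a black ring 42 across, a 6 mm red dot at its centre. Origin: centre of its outer face, at own (-76, 45, 112) mm of its centrifuge. z = outward normal of the face: 25 degrees from vertical, leaning to the centrifuge's front
- spot_right: Right centrifuge's measuring spot: rigid steel disc 28 across, 3 proud of the sloping face, in a black ring 42 across, a 6 mm red dot at its centre. Origin: centre of its outer face, at own (-76, 45, 112) mm of its centrifuge. z = outward normal of the face: 25 degrees from vertical, leaning to the centrifuge's front
- lamp_green: Green lamp: dome 25 across, 23 high, black foot 29 across, fixed on the flat top of one of the two centrifuges at own (-12, -82, 130) mm of that centrifuge. Origin: centre of underside. Which centrifuge carries which lamp varies. Green = running
- lamp_red: Red lamp: dome 25 across, 23 high, black foot 29 across, fixed on the flat top of one of the two centrifuges at own (-12, -82, 130) mm of that centrifuge. Origin: centre of underside. Which centrifuge carries which lamp varies. Red = stopped
- pen: Vibration pen, 160 long, 130 to 210 g, upright in its stand, point down. Origin: end of the point when the tip is not pressed; z runs along the pen to its top. Steel tip 8 across (z 0 to 12), nose and dark lower body (z 12 to 56, at most 24 x 20), collar 36 x 32 (z 56 to 62) resting on the stand, orange handle z 62 to 160, 24 wide in x, 20 thick in y: grip across y
- pen_tip (a joint): How far the pen's sprung tip is pushed in, m: 0 free, 0.010 at its stop. The spring takes 0.5 N to start and 300 N/m more: about 2 N at 5 mm, 3.5 N at 10 mm
- pen_point (a point): The end of the pen's point; moves with the sprung tip
- stand: Pen stand, a fixed dark block 56 (x) x 52 (y) x 66 high on a 74 x 70 foot. Origin: centre of its underside. The pen hangs in a through hole 27 x 23, 1.5 mm play each side, its origin 10 mm above the bench and its axes along the stand's; it must rise 60 mm or more to come clear
- rack: Bystander: blue test tube rack, fixed, 60 x 160 x 50 high, origin centre of underside
- tube0: Bystander: capped test tube in the rack, 18 mm across, 106 long, its cap 116 above the bench; origin centre of its foot
- tube1: Bystander: capped test tube in the rack, 18 mm across, 106 long, its cap 116 above the bench; origin centre of its foot
- tube2: Bystander: capped test tube in the rack, 18 mm across, 106 long, its cap 116 above the bench; origin centre of its foot
- bottle: Bystander: amber bottle, 68 across, 150 high, origin centre of underside
- beaker: Bystander: clear beaker, 72 across, 85 high, origin centre of underside
- jar: Bystander: white jar with blue cap, 70 across, 80 high, origin centre of underside
- tipbox: Bystander: blue pipette tip box, 85 x 120 x 58 high, origin centre of underside
- dish: Bystander: culture dish, 90 across, 16 high, origin centre of underside
There are look-alikes about, which are no part of the job. What is shaped like the stand but yellow is not meant.

How it is judged:
By the outcome, as a careful person would: the job done as asked, in the order asked, and still so for the second after the job is handed in, while the arm keeps its last pose, push and grip.
It also fails if it takes over 34 s, if anything falls off the work surface, if the arm or the gripper's body presses on something with over 40 N, if the wrist force passes 120 N, or if a joint passes its speed limit or range.

## Working session

There is one attempt and no reset: what is moved stays moved. The work goes in short steps, each a Python script; the robot and the scene stay as the last script left them, time stands still between calls to the robot, and variables do not carry over. Pictures are saved under pics/ and viewed, and the job is handed in when it is done.

```bash
mkdir -p pics; ls
python3 - <<'E'
from cell import *
import cv2,numpy as np
for n in("scene","side","wrist"):
    p,d=grab_frame(n); c=camera_params(n)
    cv2.imwrite(f"pics/{n}0.png",p[:,:,::-1]); np.savez(f"{n}0.npz",p=p,d=d,K=c["camera_matrix"],R=c["R"],t=c["t"])
    print(n,(d>0).mean(),c["camera_matrix"][0,0],-c["R"].T@c["t"])
print(read_clock(),read_tcp_pos(),read_tcp_rot())
E
```

```text
pics
scene 0.9958648681640625 354.73215217434836 [ 0.96593305 -0.46493854  1.12317256]
side 0.9959157307942709 348.30408453255484 [0.30315532 0.92397125 0.61730806]
wrist 0.9957834879557291 337.16242605582096 [0.11992121 0.64363928 0.37235438]
0.15 [0.18810593 0.6218093  0.30311913] [-4.59628973e-01 -3.10768562e+00  2.29526681e-03]
```

View pics/scene0.png

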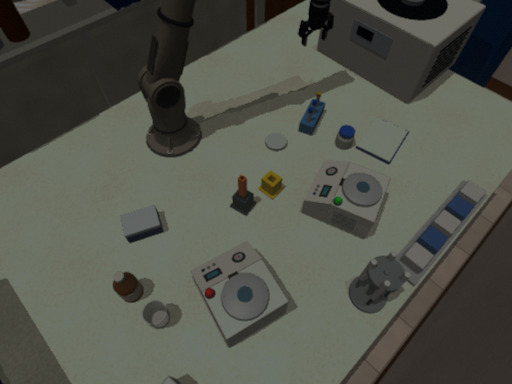

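View pics/side0.png

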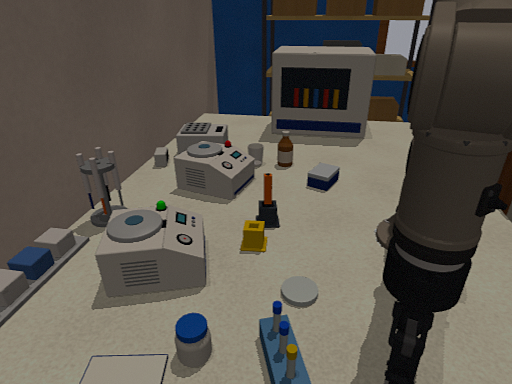

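View pics/wrist0.png

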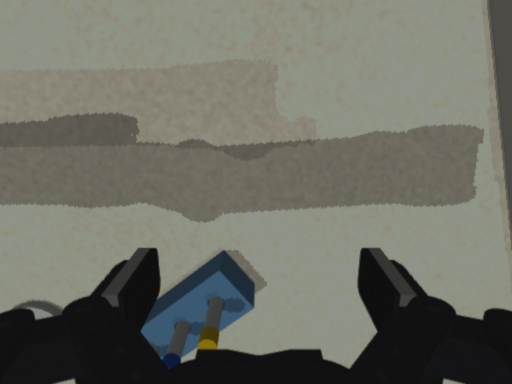

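The green lamp is on the left centrifuge, at scene (338,201) and side (161,205). The red lamp is on the right one, at scene (210,293). There are two stand shapes. The dark one at scene (242,200) holds the orange pen, and the yellow one at (271,184) is an empty decoy. I'll use the dark one and confirm with enlarged crops.

```bash
cat > h.py <<'E'
import numpy as np,cv2
def load(n): return np.load(n+".npz")
def pts(f):
    d=f["d"];K=f["K"];v,u=np.mgrid[:d.shape[0],:d.shape[1]]
    c=np.stack([(u-K[0,2])/K[0,0]*d,(v-K[1,2])/K[1,1]*d,d],-1)
    return (c-f["t"])@f["R"]
def proj(f,X):
    c=np.atleast_2d(X)@f["R"].T+f["t"]; q=c@f["K"].T; return q[:,:2]/q[:,2:]
def ray(f,uv):
    r=np.linalg.inv(f["K"])@[uv[0],uv[1],1.]; r=f["R"].T@r
    return -f["R"].T@f["t"], r/np.linalg.norm(r)
def plane_z(f,uv,z):
    o,r=ray(f,uv); return o+r*(z-o[2])/r[2]
def tri(fs,uvs):
    A=np.zeros((3,3));b=np.zeros(3);L=[]
    for f,uv in zip(fs,uvs):
        o,r=ray(f,uv);P=np.eye(3)-np.outer(r,r);A+=P;b+=P@o;L.append((o,P))
    X=np.linalg.solve(A,b); return X,[np.linalg.norm(P@(X-o)) for o,P in L]
E
python3 - <<'E'
from h import *
s,e=load("scene0"),load("side0")
def crop(f,x0,y0,w,h,k): return cv2.resize(f["p"][y0:y0+h,x0:x0+w,::-1],None,fx=k,fy=k,interpolation=cv2.INTER_NEAREST)
a=crop(s,220,150,180,85,4);b=crop(e,95,165,190,130,4)
cv2.imwrite("pics/cs.png",a);cv2.imwrite("pics/ce.png",b)
for n,f in(("scene",s),("side",e)):
    hsv=cv2.cvtColor(f["p"],cv2.COLOR_RGB2HSV);P=pts(f)
    for nm,lo,hi in(("orange",(4,150,60),(14,255,255)),("green",(50,120,50),(75,255,255)),("red",(0,150,60),(3,255,255))):
        m=cv2.inRange(hsv,lo,hi);k,l,st,ce=cv2.connectedComponentsWithStats(m)
        for i in range(1,k):
            if st[i,4]>3: print(n,nm,st[i],ce[i].round(1),np.median(P[l==i],0).round(3))
E
```

```text
scene orange [238 175   8  21  89] [240.9 184.8] [ 0.452 -0.028  0.145]
scene green [334 197   8   8  44] [337.6 200.1] [0.717 0.156 0.147]
scene red [205 288   8   9  54] [208.7 292.2] [ 0.662 -0.341  0.149]
side orange [295  91   3   5   6] [296.   93.2] [ 0.438 -0.878  0.225]
side orange [325  90   3   4   6] [325.8  91.2] [ 0.289 -0.881  0.241]
side orange [294 104   4   2   5] [295.6 104.6] [ 0.436 -0.884  0.164]
side orange [324 104   3   2   4] [324.8 104.2] [ 0.291 -0.879  0.176]
side orange [282 139  10   8  29] [286.6 141.4] [ 0.438 -0.48   0.113]
side orange [279 142   8   5  21] [282.2 144.4] [ 0.457 -0.47   0.1  ]
side orange [264 174   8  30 235] [267.5 188.7] [ 0.448 -0.009  0.124]
side orange [101 198   6  16  40] [103.5 205.5] [0.951 0.085 0.068]
side green [157 201   9   8  64] [160.8 204.7] [0.712 0.169 0.145]
side red [295  89   3   8  17] [295.9  92.5] [ 0.439 -0.883  0.231]
side red [324  91   4  13  31] [325.4  97.3] [ 0.289 -0.881  0.212]
side red [295  98   3   6  15] [296.1 100.2] [ 0.437 -0.88   0.191]
side red [324 105   3   2   5] [325.2 105.6] [ 0.288 -0.883  0.167]
side red [225 140   6   6  27] [227.3 143. ] [ 0.658 -0.33   0.144]
```

View pics/cs.png

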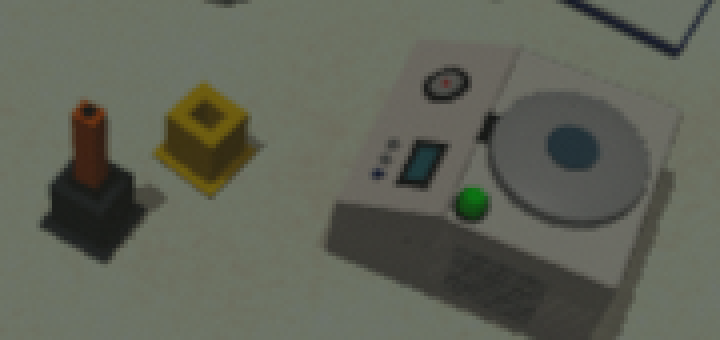

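View pics/ce.png

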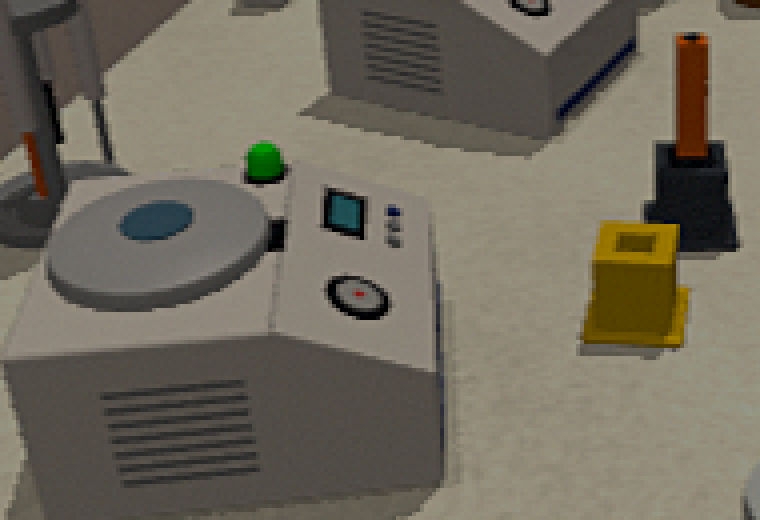

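Run:
```python
from h import *
s,e=load("scene0"),load("side0")
def red(f,x0,y0,r=5):
    c=f["p"][y0-r:y0+r+1,x0-r:x0+r+1].astype(float); w=np.clip(c[...,0]-(c[...,1]+c[...,2])/2-15,0,None)
    v,u=np.mgrid[-r:r+1,-r:r+1]; return np.array([x0+(u*w).sum()/w.sum(),y0+(v*w).sum()/w.sum()]),w.sum()
a,wa=red(s,331,171);b,wb=red(e,185,238);print(a,wa,b,wb)
X,r=tri([s,e],[a,b]);print("dot",X,r, "depth",pts(s)[171,331],pts(e)[238,185])
# slope yaw from normals, scene+side
for f,c in((s,a),(e,b)):
    P=pts(f);d=np.linalg.norm(P-X,axis=-1);m=(d>.023)&(d<.05)
    Q=P[m]; 
    for _ in range(5):
        c0=Q.mean(0);n=np.linalg.svd(Q-c0)[2][2];n*=np.sign(n[2]);res=(Q-c0)@n
        Q=Q[abs(res)<max(2*res.std(),.002)] if _<4 else Q
    print(len(Q),n,"tilt",np.degrees(np.arccos(n[2])),"yaw",np.degrees(np.arctan2(-n[1],-n[0])),res.std())
# stand: dark px
for f,box in((s,(215,165,262,220)),(e,(245,160,290,232))):
    P=pts(f);p=f["p"];m=np.zeros(p.shape[:2],bool);x0,y0,x1,y1=box;m[y0:y1,x0:x1]=1
    m&=(p.max(-1)<70)&(P[...,2]>.058)&(P[...,2]<.072)
    Q=P[m];print(len(Q),Q.mean(0),cv2.minAreaRect((Q[:,:2]*1000).astype(np.float32)))
G,rg=tri([s,e],[(337.6,200.1),(160.8,204.7)]);print("green",G,rg)
```

```text
[331.03816794 170.36641221] 65.5 [184.37241379 237.9637931 ] 290.0
dot [0.61314792 0.25977891 0.11108813] [np.float64(0.0001552428561502427), np.float64(0.0001552428561502869)] depth [0.61549177 0.25582565 0.11333775] [0.61261932 0.25774201 0.10957329]
301 [-0.39819422 -0.13717746  0.90698606] tilt 24.907885712394503 yaw 19.00877210348512 0.001376777911333159
563 [-0.39986757 -0.14062834  0.90572049] tilt 25.079504109044986 yaw 19.3761246983574 0.000818761243244344
142 [ 0.45739455 -0.02621644  0.06561859] ((451.375, -20.525157928466797), (57.55611801147461, 53.117218017578125), 14.010139465332031)
138 [ 0.45013713 -0.0108076   0.06555572] ((501.54327392578125, -151.50283813476562), (59.288963317871094, 347.9006042480469), 21.012714385986328)
green [0.71562717 0.16061038 0.13959285] [np.float64(8.106511120011368e-05), np.float64(8.106511119998094e-05)]
```

```bash
cat >> h.py <<'E'
from scipy.spatial.transform import Rotation as Ro
DOT=np.array([.6131,.2598,.1111])
def Rtool(x,z):
    z=np.array(z,float);z/=np.linalg.norm(z);x=np.array(x,float);x-=z*(x@z);x/=np.linalg.norm(x)
    return np.stack([x,np.cross(z,x),z],1)
def rv(R): return Ro.from_matrix(R).as_rotvec()
def nrm(yaw=np.radians(19.2)):
    return np.array([-np.cos(yaw)*np.sin(np.radians(25)),-np.sin(yaw)*np.sin(np.radians(25)),np.cos(np.radians(25))])
E
python3 - <<'E'
from cell import *
from h import *
w=load("wrist0");print("cam fwd",w["R"][2])
y=np.radians(14);px=np.array([np.cos(y),np.sin(y),0]);pen=np.array([.450,-.020,0])
for sg in(1,-1):
    R=Rtool(sg*px,[0,0,-1])
    print(sg,"view",ik(pen-sg*.07*px+[0,0,.36],rv(R)));print(" grasp",ik(pen+[0,0,.184],rv(R)))
    n=nrm();
    for dy in (14,19,0,30):
        a=np.radians(dy);Rp=Rtool(sg*np.array([np.cos(a),np.sin(a),0]),-n);print(" press",dy,ik(DOT+n*.17,rv(Rp)))
R=Rtool(-px,[0,0,-1])
t0=read_clock()
move_ptp(pen+.07*px+[0,0,.36],rv(R));print(read_clock()-t0)
c=camera_params("wrist");p,d=grab_frame("wrist");np.savez("wrist1.npz",p=p,d=d,K=c["camera_matrix"],R=c["R"],t=c["t"]);cv2.imwrite("pics/w1.png",p[:,:,::-1])
print(read_clock())
E
```

```text
cam fwd [ 0.26976966 -0.08283399 -0.95935544]
1 view [-0.99108117 -0.27581572  0.80591771  2.04231935  0.20544434  1.29836221
 -1.58688537]
 grasp [-0.88713566  0.30393579  0.97729929  2.1432872  -0.33557686  0.85318653
 -1.03277781]
 press 14 [-0.99636322  0.18398958  0.54154121  2.01176532 -0.06248748  0.53974686
 -1.77227406]
 press 19 [-0.99211946  0.18353282  0.53664305  2.01167513 -0.06024125  0.53976698
 -1.67807661]
 press 0 [-0.99475485  0.18381564  0.53968436  2.01173117 -0.0616346   0.53975421
 -2.03980942]
 press 30 [-0.97775941  0.18203877  0.52009738  2.01136806 -0.05273687  0.53985174
 -1.47355596]
-1 view [-0.74398074  0.15092216  0.75247056  1.78470246 -0.10856123  1.24810513
  1.85247985]
 grasp [-0.66980976  0.23207656  0.70231488  2.13958392 -0.20202475  0.83375773
  1.97107742]
 press 14 [-0.82688378  0.17046505  0.34842844  2.00798435  0.01885683  0.54202312
  1.2959831 ]
 press 19 [-0.80839368  0.16949091  0.32760533  2.00755224  0.02691844  0.54242252
  1.38497839]
 press 0 [-8.70935450e-01  1.73144508e-01  3.98201735e-01  2.00899971e+00
 -8.85656342e-04  5.41177617e-01  1.04696512e+00]
 press 30 [-0.7796505   0.16814282  0.29530673  2.00687408  0.03921829  0.54309244
  1.58526382]
2.5167
2.7167
```

View pics/w1.png

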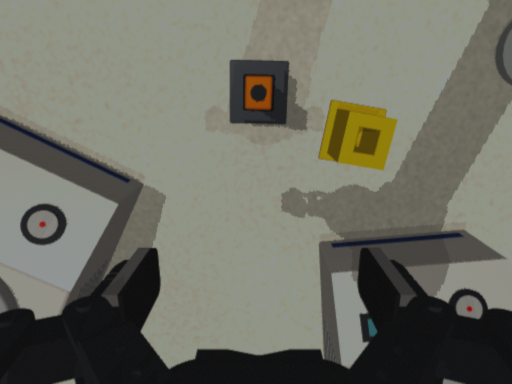

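The wrist view shows the orange pen top at (258,92), in the dark stand. The handle looks square to the image, which confirms the yaw. The empty yellow stand is at (360,135), and the running centrifuge's red dot is at (469,308).

Run:
```python
from h import *
s,e,w=load("scene0"),load("side0"),load("wrist1")
P=pts(w);p=w["p"];hsv=cv2.cvtColor(p,cv2.COLOR_RGB2HSV)
m=np.zeros(p.shape[:2],bool);m[50:135,220:300]=1
top=m&(P[...,2]>.16)&(P[...,2]<.18);Q=P[top];print("top",len(Q),Q[:,2].mean(),cv2.minAreaRect((Q[:,:2]*1000).astype(np.float32)))
st=m&(P[...,2]>.061)&(P[...,2]<.0695)&(p.max(-1)<80);Q=P[st];print("stand",len(Q),np.median(Q[:,2]),cv2.minAreaRect((Q[:,:2]*1000).astype(np.float32)))
# silhouettes: contour of top px, plane cast at z=.17
for nm,mm,z in(("top",top,.17),("stand",st,.066)):
    c=max(cv2.findContours(mm.astype(np.uint8),cv2.RETR_EXTERNAL,cv2.CHAIN_APPROX_NONE)[0],key=cv2.contourArea)[:,0]
    q=np.array([plane_z(w,u,z)[:2] for u in c.astype(float)])*1000
    print(nm,cv2.minAreaRect(q.astype(np.float32)))
def cen(f,x0,y0,r):
    c=f["p"][y0-r:y0+r+1,x0-r:x0+r+1].astype(float);ww=np.clip(c[...,0]-(c[...,1]+c[...,2])/2-25,0,None)
    v,u=np.mgrid[-r:r+1,-r:r+1];return np.array([x0+(u*ww).sum()/ww.sum(),y0+(v*ww).sum()/ww.sum()])
d=cen(w,469,308,7);print(d)
uv=[np.array([331.04,170.37]),np.array([184.37,237.96])]
print(tri([s,e,w],uv+[d]));print(plane_z(w,d,.1111),P[308,469])
D=np.linalg.norm(P-DOT,axis=-1);mm=(D>.023)&(D<.045);Q=P[mm]
for _ in range(5):
    c0=Q.mean(0);n=np.linalg.svd(Q-c0)[2][2];n*=np.sign(n[2]);r=(Q-c0)@n
    if _<4:Q=Q[abs(r)<max(2*r.std(),.002)]
print(len(Q),np.degrees(np.arccos(n[2])),np.degrees(np.arctan2(-n[1],-n[0])))
# yaw from navy strip edge
```

```text
top 894 0.16959762678179044 ((449.4660949707031, -18.885725021362305), (23.885778427124023, 19.57773780822754), 14.83383560180664)
stand 1732 0.06539717255857103 ((449.7229309082031, -18.795866012573242), (56.022090911865234, 52.10868835449219), 12.932175636291504)
top ((449.52886962890625, -18.787189483642578), (23.369792938232422, 19.391515731811523), 14.144975662231445)
stand ((449.7557373046875, -18.75554084777832), (55.89248275756836, 51.89763641357422), 12.920022010803223)
[469.07488654 308.45108422]
(array([0.61304228, 0.26007496, 0.11128791]), [np.float64(0.0004179098557437995), np.float64(0.00013213389132336268), np.float64(0.00038132528343956984)])
[0.61316054 0.26073064 0.1111    ] [0.61313124 0.26123464 0.11016324]
1784 25.07082466029194 19.077932910053736
```

```bash
python3 - <<'E'
from cell import *
from h import *
y=np.radians(13.4);px=np.array([np.cos(y),np.sin(y),0]);pen=np.array([.4496,-.0188,0])
R=Rtool(-px,[0,0,-1]);r=rv(R)
move_ptp(pen+[0,0,.27],r)
movel(pen+[0,0,.184],r,velocity=.12)
print(read_clock(),read_tcp_pos(),read_contact_force())
move_gripper(0.01);print("open",read_opening(),read_contact_force(),read_clock())
movel(pen+[0,0,.184+.075],r,velocity=.08)
wait(.2);print("lift",read_opening(),read_contact_force(),read_clock(),read_tcp_pos())
movel(pen+[0,0,.184+.15],r,velocity=.2)
for n in("scene","side","wrist"):
    c=camera_params(n);p,d=grab_frame(n);np.savez(n+"2.npz",p=p,d=d,K=c["camera_matrix"],R=c["R"],t=c["t"]);cv2.imwrite(f"pics/{n}2.png",p[:,:,::-1])
print(read_clock(),read_contact_force())
E
python3 -c "
import cv2,numpy as np
a=cv2.imread('pics/scene2.png')[110:240,180:310];b=cv2.imread('pics/side2.png')[80:230,200:350]
cv2.imwrite('pics/l2.png',np.hstack([cv2.resize(a,(400,400)),cv2.resize(b,(400,400))]))"
```

```text
4.1167 [ 0.45049606 -0.01885831  0.18468171] [ 0.06341752 -0.37810522 -0.20571438]
open 0.019046218502941067 [0.30348277 0.4382189  2.85545839] 4.725
lift 0.01935854832455863 [ 0.13549328 -0.57387241 -1.75463761] 6.0083 [ 0.44936471 -0.01883779  0.25857878]
6.6833 [ 0.34947994  1.11668894 -2.15730089]
```

View pics/l2.png

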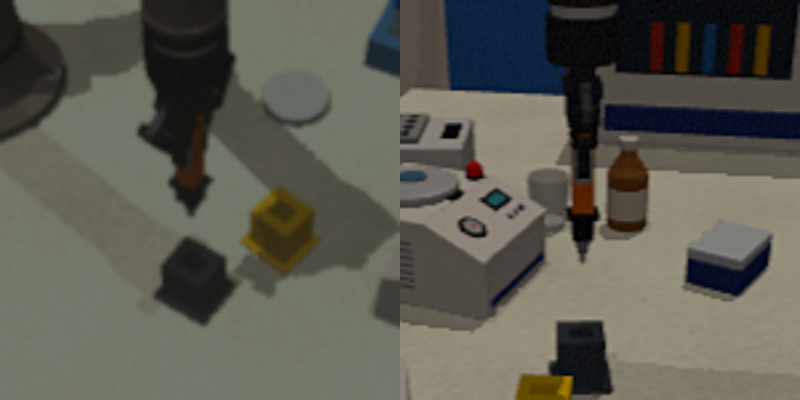

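The pen is in the jaws, upright and clear of the stand. The tip is at about scene (242,179) and side (269,178). The empty dark stand hasn't moved.

Run:
```python
from cell import *
from h import *
s,e=load("scene2"),load("side2")
X,r=tri([s,e],[(242.4,178.8),(268.6,178)]);print("tip",X,r,"tcp",read_tcp_pos())
y=np.radians(16);n=nrm();dot=np.array([.6131,.2601,.1113])
R=Rtool([-np.cos(y),-np.sin(y),0],-n);rr=rv(R);L=.174
print(ik(dot+n*(L+.03),rr),ik(dot+n*(L-.005),rr))
move_ptp(dot+n*(L+.08),rr);print(read_clock())
movel(dot+n*(L+.02),rr,velocity=.1);wait(.3)
F=[]
for _ in range(20): F.append(read_contact_force()); wait(.01)
F=np.array(F);print("F",F.mean(0),F.std(0),"along n",(F@n).mean(),(F@n).std())
print(read_clock(),read_tcp_pos(),dot+n*(L+.02),read_opening())
Rm=Ro.from_rotvec(read_tcp_rot()).as_matrix();print(np.degrees(np.arccos(-Rm[:,2]@n)))
for nm in("scene","side","wrist"):
    c=camera_params(nm);p,d=grab_frame(nm);np.savez(nm+"3.npz",p=p,d=d,K=c["camera_matrix"],R=c["R"],t=c["t"]);cv2.imwrite(f"pics/{nm}3.png",p[:,:,::-1])
for nm in("scene","side","wrist"):
    f=load(nm+"3");print(nm,"dot,tip",proj(f,np.array([dot,dot+n*.02])))
a=cv2.imread('pics/scene3.png')[130:210,290:370];b=cv2.imread('pics/side3.png')[190:270,145:225]
cv2.imwrite('pics/l3.png',np.hstack([cv2.resize(a,(400,400)),cv2.resize(b,(400,400))]))
```

```text
tip [ 0.44608845 -0.01577838  0.15769891] [np.float64(0.0011217123375069167), np.float64(0.0011217123375070897)] tcp [ 0.4485748  -0.01878681  0.33231595]
[-1.02563866  0.11278025  0.54664738  2.00547655  0.01514466  0.60836881
  1.33911153] [-1.0126513   0.18795946  0.56056409  2.01172554 -0.07345672  0.53830532
  1.41717518]
7.7167
F [-0.04447228  0.24797224 -1.74470963] [0.43629114 0.51787052 0.48461544] along n -1.5979589941489176 0.467966707555269
8.9333 [0.53562523 0.23320846 0.28730429] [0.53567252 0.2331369  0.28712371] 0.019615837795560774
0.01992189645941073
scene dot,tip [[331.13865808 170.28584475]
 [329.84253557 166.32294768]]
side dot,tip [[184.39818155 237.96024186]
 [187.11088496 231.57910163]]
wrist dot,tip [[257.345519   184.0446132 ]
 [257.2676684  191.01973311]]
```

View pics/l3.png

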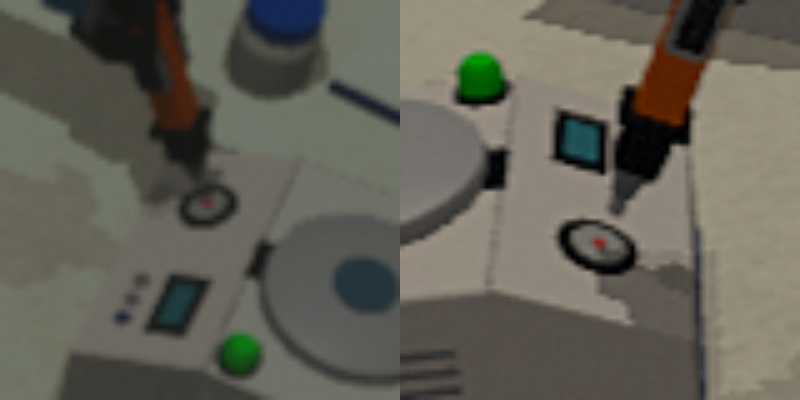

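View pics/wrist3.png

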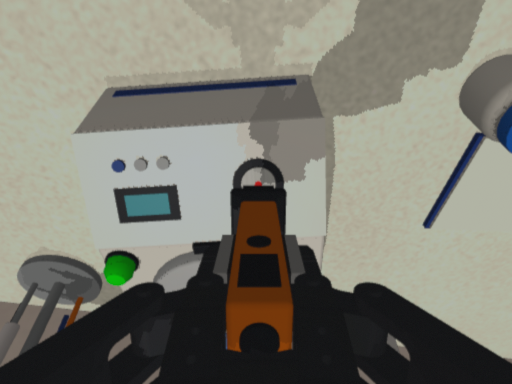

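Run:
```python
from h import *
dot=np.array([.6131,.2601,.1113]);n=nrm();o=[]
for nm,x0,y0 in(("scene",312,145),("side",168,212)):
    f=load(nm+"3");c=cv2.resize(f["p"][y0:y0+33,x0:x0+33,::-1],None,fx=12,fy=12,interpolation=cv2.INTER_NEAREST)
    c=np.clip(c*1.6,0,255).astype(np.uint8)
    for k,col in((0,(255,0,0)),(.02,(0,255,0)),(.032,(0,255,0)),(.076,(255,255,0))):
        q=proj(f,dot+n*k)[0]; q=((q-[x0,y0]+.5)*12).astype(int); cv2.drawMarker(c,tuple(map(int,q)),col,0,10,1)
    o.append(c)
cv2.imwrite("pics/l4.png",np.hstack(o))
```

```text
(no output)
```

View pics/l4.png

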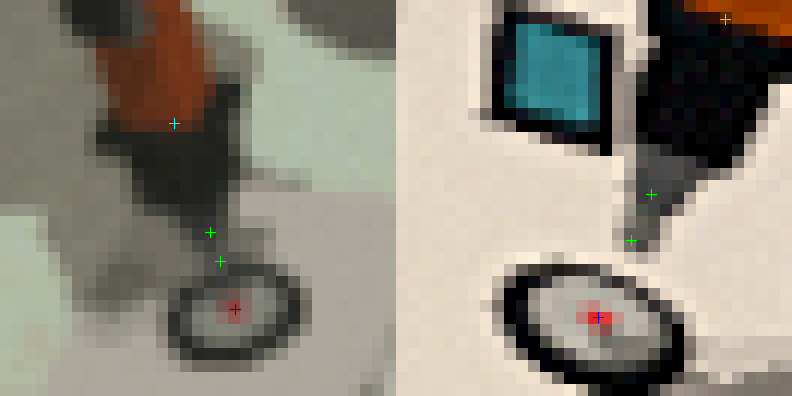

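```bash
cat > look.py <<'E'
from cell import *
from h import *
dot=np.array([.6131,.2601,.1113]);n=nrm();L=.174
y=np.radians(16);R=Rtool([-np.cos(y),-np.sin(y),0],-n);rr=rv(R)
def look(tag,k0):
    o=[]
    for nm,x0,y0 in(("scene",312,145),("side",168,215)):
        c=camera_params(nm);P,D=[],0
        for _ in range(3): P.append(grab_frame(nm)[0].astype(float))
        p=np.mean(P,0);f=dict(K=c["camera_matrix"],R=c["R"],t=c["t"])
        np.savez(nm+tag+".npz",p=p,**f)
        c=cv2.resize(p[y0:y0+33,x0:x0+33,::-1],None,fx=12,fy=12,interpolation=cv2.INTER_NEAREST);c=np.clip(c*1.6,0,255).astype(np.uint8)
        for k,col in((0,(255,0,0)),(k0,(0,255,0))):
            q=((proj(f,dot+n*k)[0]-[x0,y0]+.5)*12).astype(int);cv2.drawMarker(c,tuple(map(int,q)),col,0,10,1)
        o.append(c)
    cv2.imwrite(f"pics/look{tag}.png",np.hstack(o))
def force(N=30):
    F=[]
    for _ in range(N): F.append(read_contact_force());wait(.015)
    F=np.array(F)@n;return F.mean(),F.std()/N**.5
E
python3 - <<'E'
from look import *
movel(dot+n*(L+.005),rr,velocity=.02);wait(.2)
print(force(),read_clock(),(read_tcp_pos()-dot)@n-L);look("5",.005)
E
```

```text
(np.float64(-1.5794257439373425), np.float64(0.07350892388701855)) 10.6833 0.005006788837316228
```

View pics/look5.png

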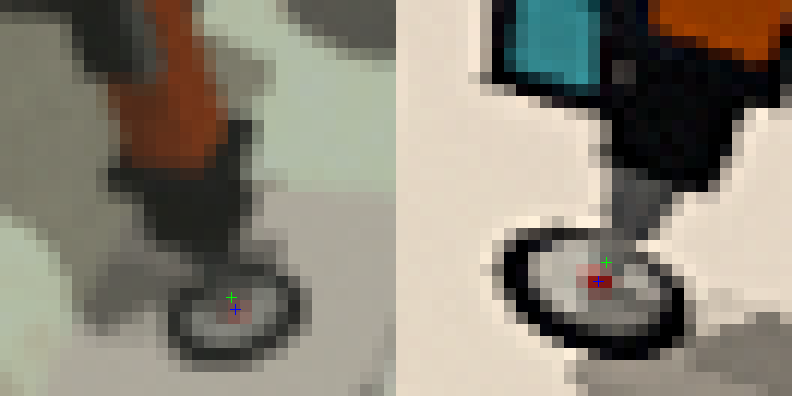

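Run:
```python
from look import *
for k in(.002,0,-.002,-.0035):
    movel(dot+n*(L+k),rr,velocity=.01);wait(.15)
    f,s=force();print(k,round(f+1.59,2),round(s,2),round((read_tcp_pos()-dot)@n-L,4),read_clock())
look("6",0)
```

```text
0.002 0.14 0.07 0.002 12.0833
0 1.02 0.1 0.0001 13.0833
-0.002 1.5 0.08 -0.002 14.0833
-0.0035 2.05 0.11 -0.0035 15.0333
```

View pics/look6.png

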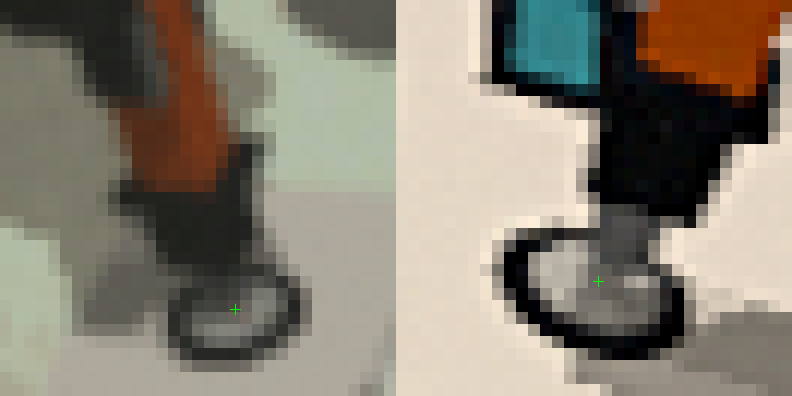

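Run:
```python
from look import *
f,s=force(60);print(f+1.59,s,read_tcp_rot(),rr,read_opening(),read_clock())
c=camera_params("wrist");p,d=grab_frame("wrist");w=dict(K=c["camera_matrix"],R=c["R"],t=c["t"])
q=proj(w,dot)[0];print(q)
o=[]
wc=cv2.resize(p[140:240,208:308,::-1],(396,396),interpolation=cv2.INTER_NEAREST);o.append(wc)
for nm in("side",):
    b=load(nm+"6");x0,y0=176,229
    o.append(np.clip(cv2.resize(b["p"][y0:y0+18,x0:x0+18,::-1],(396,396),interpolation=cv2.INTER_NEAREST)*1.3,0,255).astype(np.uint8))
    for k in(0,.007):
        u=((proj(b,dot+n*k)[0]-[x0,y0]+.5)*22).astype(int);cv2.drawMarker(o[-1],tuple(map(int,u)),(0,255,0),0,10,1)
    ring=[ (proj(b,dot+n*k+.004*(np.cos(t)*R[:,0]+np.sin(t)*R[:,1]))[0]-[x0,y0]+.5)*22 for k in (0,.007) for t in np.linspace(0,6.28,25)]
    for i in(0,25): cv2.polylines(o[-1],[np.array(ring[i:i+25]).astype(np.int32)],True,(0,0,255),1)
cv2.imwrite("pics/f.png",np.hstack(o))
```

```text
1.937466839698284 0.05999711681443365 [-0.36957254  2.68595766  0.11850161] [-0.36961494  2.68605293  0.11845093] 0.019312306483615 16.3333
[257.32303452 192.35621233]
```

View pics/f.png

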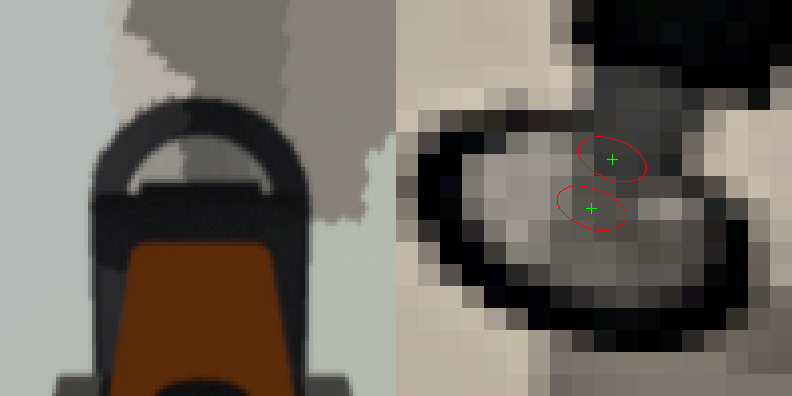

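Run:
```python
from h import *
for nm,x,y in(("side",184,238),("scene",331,170)):
    for t in("3","5","6"):
        c=load(nm+t)["p"].astype(float)[y-4:y+5,x-4:x+5];w=c[...,0]-(c[...,1]+c[...,2])/2
        print(nm,t);print(w.round().astype(int)[1:8] if nm=="side" else w.max())
```

```text
side 3
[[  0   4   6   6   5   3   4   6  14]
 [  9   7   6   5   3   4   5   4   2]
 [  8   8   4  22  38  15   3   6   2]
 [  8   8   3  40 118 104  34   6   9]
 [  7   8   4   7  30  34   5   6   7]
 [  4   8   8   6   4   3   2   4   6]
 [ -2   0   5   6   8   6   6   4   5]]
side 5
[[-1  5  8  7  6  3  4  6 13]
 [ 8  7  7  5  2  1  3  2  4]
 [ 8  8  7 25 40 19 -1  5  5]
 [ 7  7  4 23 76 67 14  6  6]
 [ 7  8  6  4 23 21  3  2  7]
 [ 3  7  8  6  4  4  4  4  5]
 [-1  2  4  5  5  6  5  6  5]]
side 6
[[-1  5  7  6  3  1  2  1  2]
 [ 9  8  8  7  3 -1  1  0  0]
 [ 8  8  8  7  4  3  2  3  2]
 [ 7  8  7  6  4  4  6  7  8]
 [ 7  8  7  5  4  5  5  3  5]
 [ 3  6  6  5  5  5  5  5  4]
 [-2  2  3  5  5  5  6  5  5]]
scene 3
44.5
scene 5
25.0
scene 6
6.333333333333329
```

The 8 mm tip hides the 6 mm dot completely in both the scene and side views. The force averages about 2.0 N, so I'm handing in.

Run:
```python
from look import *
print(finish_job(),read_clock())
```

```text
the job is handed in; nothing more can be done
the job is handed in; nothing more can be done
```

I lifted the orange pen out of the dark stand and pressed it onto the red dot of the left centrifuge, the one with the green lamp. I handed the job in with the pen still held there. The clock read 16.3 s at the last reading before handing in.

**Last checks:**
- **Press force:** the average was 1.94–2.05 N (±0.1) along the face normal. That is about 5 mm of tip travel, and it agrees with first contact about 1.6 mm before the expected height. Single force readings were noisy (about 0.5 N), so I relied on averages.
- **Squareness:** the gripper was within 0.02° of the target normal just before the press and didn't change visibly after. Plane fits from three views put that normal at 25° tilt and about 19.2° yaw. I judged the pen's angle in the grip only by eye, and it looked straight.
- **Position on the dot:** no red was visible in the scene or side views, so the 8 mm tip covers the 6 mm dot. The wrist view shows the pen centred sideways on the ring.
- **Disagreement:** the side view suggested the tip might be about 1 mm off towards the robot. That is within the 2 mm calibration error, so I did not slide the tip to correct it.

I kept the arm clear of the stopped centrifuge and the other items and saw no sign of a knock. I did not take a final picture of the whole bench to confirm it.

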